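# Return the brown reagent bottle to its labelled pocket

### The job

Put the small brown bottle with the black cap, left out on the bench, back into its own place in the reagent stand: the pocket with the yellow label. Set it down upright on the pocket's floor rather than dropping it in, and let go. Leave the red-nozzled bottle on the bench and the blue-nozzled bottle in the stand where they are.

Things in the scene. Friction and masses are not known exactly. Their poses are not given: they have to be found in the camera images.
- brown_bottle: The bottle to put away: small, round, brown, black cap, yellow label band, upright on the bench. Body 34 mm in diameter up to 61 mm, whole height 66 mm, about 60 g. Origin: centre of its underside; z up. Grasp round the body from above, about 46 mm above its underside, so that the fingertips stay above the pocket's rim. (A tall cabinet stands past the bench's right end: keep left of it.)
- yellow_pocket: White open square pocket with a sloping yellow label at the foot of its -x side; one of three (yellow, red, blue, in any order) in a row along its y, 84 mm apart, on a low fixed grey stand. Inside 54 x 54 mm, walls 4 mm, rim 18 mm above the inner floor; the label juts 55 mm from the centre, below the rim. Origin: centre of the inner floor, 12 mm above the bench (bench z = 0); z up.
- red_bottle: Bystander, to be left alone: white bottle with a pointed red nozzle, body 42 mm in diameter and 76 mm high, nozzle tip at 110 mm, standing on the bench. Origin: centre of its underside; z up. (Similar bottles along the wall at the back are stock.)
- blue_bottle: Bystander, to be left alone: white bottle with a pointed blue nozzle, body 42 mm in diameter and 76 mm high, nozzle tip at 110 mm, standing in the blue-labelled pocket of the same stand. Origin: centre of its underside; z up.
There are look-alikes about, which are no part of the job. What is shaped like the brown_bottle but orange, pink or purple is not meant.

How it is judged:
By the outcome, as a careful person would: the job done as asked, in the order asked, and still so for the second after the job is handed in, with the robot touching nothing.
It also fails if it takes over 40 s, if anything falls off the work surface, if the arm or the gripper's body presses on something with over 40 N, if the wrist force passes 120 N, or if a joint passes its speed limit or range.

### The arm

A 6-joint arm with a two-finger parallel gripper is mounted at the origin on a cart in front of the work surface, level with it; the furniture and walls round the work are solid. World frame = base frame: x ahead of the robot, y to its left, z up, the work surface at z = 0. Lengths are in m, angles in rad, forces in N, time in s.
With the tool pointing down it reaches from about 0.3 to 0.775 m from the base axis. Payload 14.6 kg.
Tool frame: the origin (TCP) lies midway between the tips of the shut fingers; the grasp point (between the pads) lies 19 mm behind it; z points along the fingers, x is the direction in which the jaws open and shut, and the axes are right-handed (so a half turn about z gives the same grasp; the last joint's range is limited). The gripper opens to 85 mm and grips with 20 to 120 N. Pads are 22 mm wide; open, the fingers measure 114 mm over their backs; the gripper's body (76 mm by 85 mm) begins 54 mm behind the grasp point. The pads swing forward as they close: fully open they stand 13 mm farther back than shut.
Start: joints at [1.148, 0.3, 1.521, -0, 1.321, -0.067], TCP at [0.192, 0.516, 0.231] pointing down, gripper open.
Joint ranges: [-3.03, 3.03], [-0.79, 2.21], [0.23, 2.52], [-1.04, 4.18], [0, 3.07], [-2.55, 2.55]. Speed limits (rad/s): [2.22, 2.22, 2.57, 3.14, 3.14, 3.14].

### API

Orientations are given as a 3x3 rotation matrix whose columns are the frame's x, y, z axes.
In Python, from workcell import ctrl gives the robot as it stands. The module is installed in compiled form; this text tells all that it offers.
- The arm moves only by the tool servo_tool, never from a script. Its argument "moves" is a list of rows, each an object of numbers: "tx", "ty", "tz": the shift along the tool's x, y, z normalised to -1 to 1, where 1 is 25 mm; "twist": the turn about the tool's z normalised to -1 to 1, where 1 is 4 degrees. A call has 1 to 8 rows; each row shifts and turns the commanded pose from where the row before left it, along the tool's axes as they then stand; what a row does not reach is not made up. A row lasts 1/10 s, in which the tool goes at most 50 mm and 8.59 degrees, less where a joint would pass 70% of its speed; a pose out of reach is approached as far as the arm can. A call with a number of a shift or a turn outside -1 to 1 is refused whole. A call with a gripper value outside its range is refused whole. "fingers" is the opening, from 0 (shut) to 1 (fully open), set as the call begins (left out, the last holds). The fingers move at their own pace and stop on an object; the grip force is fixed at half the most. Time passes only in rows, so rows that do not move let the fingers close. It gives the time, the measured TCP pose, the force and the opening at its end, in the units of the state.
- ctrl.observe(): the state, without advancing time (a new reading comes with each control period).
- ctrl.camera(name): name is "side" or "top"; returns a dict with "image" (400x640x3 uint8, red, green, blue), "fov_y" (degrees; the focal length in pixels is half the picture's height over the tangent of half this angle, whatever the lens; pixels are square), "cx", "cy" (the principal point, pixels), "R" (3x3) and "t" (3): a world point X has camera coordinates R X + t. Camera axes: x right, y down, z forward; pixel columns grow to the right and rows downward; lengths in m; the calibration is good to about 2 mm. A picture is of the moment at which its call begins. There is no depth.
- ctrl.job_done(): hands the job in, once; it reports no verdict.
The state is a dict: "t": time; "joints": joint angles; "qvel": joint speeds; "tau": joint torques, N m; "eef_pos": TCP position; "ee_rot": TCP orientation; "force": force on the tool from outside, world axes, zero at the start; "ft_torque": the same for the moment, N m; "gripper_width": finger opening in m.
Only numpy, scipy, OpenCV 4.12 (cv2) and the standard library are available. Lean on these libraries where they do the work, as an engineer would, in place of code of your own. Each camera call takes 0.05 s, during which the arm holds its last target. There are 200 camera calls.

## Working session

There is one attempt and no reset: what is moved stays moved. The work goes in short steps, Python scripts to look and compute and a tool call to move; the robot and the scene stay as the last step left them, time stands still between calls to the robot, and variables do not carry over. Pictures are saved under pics/ and viewed, about 8 in all and at most 12, crops included, and the job is handed in when it is done.

Besides the shell and the picture viewer there is one more tool, called after "Call:" as name(argument=value, ...) on one line, values as JSON. servo_tool: Moves the arm, as the interface text tells. Scaled input: -1 to 1 covers 25 mm each way for a shift and 4 degrees each way for a turn. Its arguments: {"type":"object","properties":{"moves":{"type":"array","items":{"type":"object","properties":{"tx":{"type":"number","minimum":-1,"maximum":1},"ty":{"type":"number","minimum":-1,"maximum":1},"tz":{"type":"number","minimum":-1,"maximum":1},"twist":{"type":"number","minimum":-1,"maximum":1}}}},"fingers":{"type":"number"}},"required":["moves"]}

```bash
mkdir -p pics; cat > h.py <<'E'
import numpy as np, cv2
from workcell import ctrl
def cam(n):
    c=ctrl.camera(n); c['f']=200/np.tan(np.radians(c['fov_y'])/2); c['R']=np.array(c['R']); c['t']=np.array(c['t']); return c
def save(c,fn): cv2.imwrite('pics/'+fn,c['image'][:,:,::-1])
def ray(c,u,v,z):
    d=c['R'].T@np.array([(u-c['cx'])/c['f'],(v-c['cy'])/c['f'],1]); o=-c['R'].T@c['t']
    return o+d*(z-o[2])/d[2]
def proj(c,X):
    p=c['R']@np.array(X)+c['t']; return p[:2]/p[2]*c['f']+[c['cx'],c['cy']]
E
python3 - <<'E'
from h import *
np.set_printoptions(precision=4,suppress=True)
for n in('top','side'):
    c=cam(n); save(c,n+'0.png'); print(n,c['fov_y'],c['cx'],c['cy'],-c['R'].T@c['t'],c['R'],[k for k in c])
s=ctrl.observe(); print(s['t'],s['eef_pos'],s['ee_rot'],s['gripper_width'],s['force'])
E
```

```text
top 50.58495380244952 321.83140747852855 200.6281609436653 [0.413  0.133  1.0252] [[-0.0209 -0.9998 -0.0009]
 [-0.9952  0.0208 -0.096 ]
 [ 0.096  -0.0011 -0.9954]] ['image', 'fov_y', 'cx', 'cy', 'R', 't', 'f']
side 48.5420362411912 315.8450053444066 202.75810572130933 [ 0.01   -0.6532  0.5064] [[ 0.8389 -0.5441 -0.0175]
 [-0.2521 -0.3598 -0.8983]
 [ 0.4824  0.758  -0.439 ]] ['image', 'fov_y', 'cx', 'cy', 'R', 't', 'f']
0.1 [0.1915 0.5154 0.2308] [[ 0.3483  0.9374 -0.0004]
 [ 0.9374 -0.3483 -0.001 ]
 [-0.001  -0.0001 -1.    ]] 0.08547558892008823 [ 0.1734 -0.6084 -0.4081]
```

View pics/top0.png

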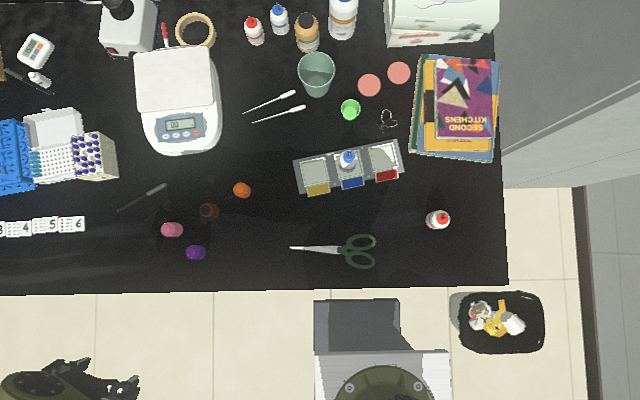

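View pics/side0.png

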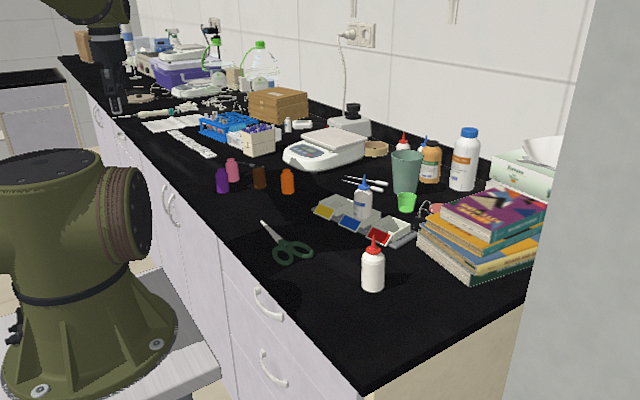

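The top view shows the brown bottle at about (208,211), with pink (172,229), purple (195,253) and orange (242,190) around it. The yellow label is at (318,189), the red bottle at (438,219) and the blue one in the middle pocket. I'll zoom in on both views.

```bash
python3 - <<'E'
from h import *
np.set_printoptions(precision=4,suppress=True)
c=cam('top');s=cam('side')
np.save('cams.npy',[c,s],allow_pickle=True)
a=cv2.resize(c['image'][130:270,150:410],None,fx=3,fy=3,interpolation=2)
b=cv2.resize(s['image'][150:260,205:435],None,fx=3,fy=3,interpolation=2)
for n,i in(('tc',a),('sc',b)): cv2.imwrite(f'pics/{n}.png',i[:,:,::-1])
H=cv2.cvtColor(c['image'],cv2.COLOR_RGB2HSV)
for y in range(202,221,2): print([tuple(int(q) for q in c['image'][y,x]) for x in range(196,222,3)])
def blobs(lo,hi,z,box):
    x0,y0,x1,y1=box; m=cv2.inRange(H,lo,hi)[y0:y1,x0:x1]
    n,l,st,ce=cv2.connectedComponentsWithStats(m)
    for k in range(1,n):
        if st[k,4]>25: p=ce[k]+[x0,y0]; print(p,st[k],ray(c,*p,z))
print('yellow');blobs((20,120,60),(35,255,255),0.006,(290,130,410,200))
print('red');blobs((0,150,60),(8,255,255),0.006,(290,130,410,200))
print('blue');blobs((100,150,40),(125,255,255),0.006,(290,130,410,200))
E
```

```text
[(35, 33, 30), (42, 41, 41), (28, 35, 33), (26, 33, 34), (29, 33, 33), (27, 28, 31), (33, 28, 28), (38, 38, 36), (32, 28, 24)]
[(42, 37, 42), (39, 39, 38), (49, 47, 40), (84, 61, 48), (82, 58, 41), (62, 46, 36), (69, 62, 45), (36, 35, 39), (28, 29, 26)]
[(35, 37, 37), (39, 37, 38), (55, 45, 42), (44, 48, 42), (55, 46, 34), (72, 52, 37), (59, 48, 32), (48, 39, 30), (34, 35, 39)]
[(37, 35, 37), (33, 35, 34), (39, 38, 40), (36, 36, 35), (30, 33, 31), (74, 53, 38), (53, 36, 21), (56, 40, 25), (36, 39, 36)]
[(36, 35, 31), (67, 50, 43), (36, 41, 38), (40, 43, 40), (42, 41, 42), (74, 52, 39), (60, 46, 32), (63, 45, 33), (32, 31, 27)]
[(29, 32, 30), (41, 34, 28), (35, 39, 41), (42, 44, 43), (44, 46, 40), (73, 53, 38), (62, 44, 37), (62, 45, 31), (31, 33, 33)]
[(41, 38, 39), (28, 31, 33), (68, 50, 38), (43, 40, 36), (74, 56, 40), (68, 49, 35), (59, 41, 28), (60, 38, 28), (38, 41, 43)]
[(35, 34, 32), (32, 34, 33), (46, 42, 38), (78, 50, 35), (70, 46, 25), (63, 44, 31), (58, 43, 31), (45, 40, 37), (41, 39, 36)]
[(29, 29, 28), (45, 45, 44), (39, 37, 40), (39, 42, 41), (42, 42, 45), (42, 47, 45), (39, 32, 36), (38, 38, 41), (42, 43, 40)]
[(36, 38, 41), (33, 30, 35), (37, 37, 34), (36, 42, 36), (43, 41, 38), (42, 43, 40), (46, 44, 44), (43, 43, 42), (42, 40, 43)]
yellow
[317.9231 189.4556] [ 18  54  21  12 169] [0.5387 0.1407 0.006 ]
red
[386.5909 174.961 ] [ 87  40  20  11 154] [ 0.5707 -0.027   0.006 ]
blue
[352.3444 182.3113] [ 53  47  20  12 151] [0.5544 0.0568 0.006 ]
```

View pics/tc.png

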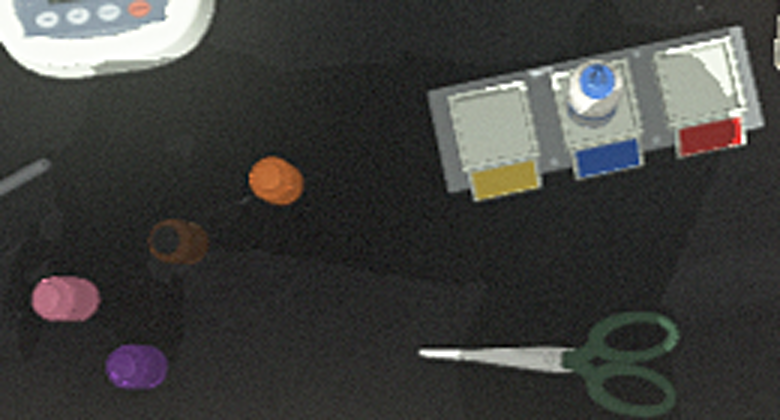

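View pics/sc.png

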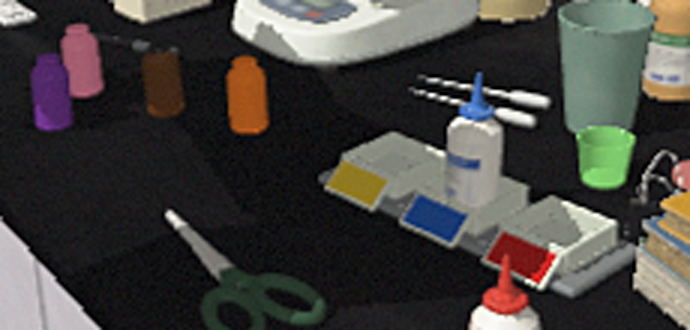

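```bash
python3 - <<'E'
from h import *
np.set_printoptions(precision=4,suppress=True)
c,s=np.load('cams.npy',allow_pickle=True)
P=lambda u,v:(150+(u+.5)/3-.5,130+(v+.5)/3-.5)
print('cap',ray(c,*P(167,240),.066),'base',ray(c,*P(191,243),0.0))
# brown mask in both
for cc,box in((c,(190,195,230,225)),(s,(245,160,275,195))):
    x0,y0,x1,y1=box; im=cv2.GaussianBlur(cc['image'],(3,3),0)[y0:y1,x0:x1].astype(int)
    m=((im[:,:,0]-im[:,:,2])>14).astype(np.uint8)
    n,l,st,ce=cv2.connectedComponentsWithStats(m); k=1+np.argmax(st[1:,4]); print(st[k]+[x0,y0,0,0,0],ce[k]+[x0,y0])
# side: body mid axis at mask
from itertools import product
ex=np.array([.982,.187,0]);ey=np.array([-.187,.982,0])
L=[ray(c,u,v,.008) for u,v in((317.92,189.46),(386.59,174.96),(352.34,182.31))]
ey=(L[0]-L[1]);ey/=np.linalg.norm(ey);ex=np.array([ey[1],-ey[0],0]);print(ex,[l+.043*ex for l in L])
C=(L[0]+.043*ex);C[2]=.012;C[:2]+=0
print('C',C,'yaw',np.degrees(np.arctan2(ex[1],ex[0])))
tc=cv2.resize(c['image'][130:270,150:410],None,fx=3,fy=3,interpolation=2).copy()
ss=cv2.resize(s['image'][150:260,205:435],None,fx=3,fy=3,interpolation=2).copy()
def draw(pts,col):
    for im,cc,o in((tc,c,(150,130)),(ss,s,(205,150))):
        q=np.array([(proj(cc,p)-o)*3+1 for p in pts]).round().astype(int)
        cv2.polylines(im,[q],True,col,1)
for k in(0,-1,-2):
  D=C+ey*.084*k
  draw([D+ex*a*.031+ey*b*.031+[0,0,.018] for a,b in((1,1),(1,-1),(-1,-1),(-1,1))],(255,0,255))
B=(ray(c,*P(167,240),.066)+ray(c,*P(191,243),0))/2
for z in(0,.061): draw([[B[0]+.017*np.cos(t),B[1]+.017*np.sin(t),z] for t in np.arange(0,6.28,.3)],(0,255,0))
cv2.imwrite('pics/ov.png',np.vstack([tc[:,:690],ss])[:, :, ::-1][:600+0] if 0 else np.vstack([tc[20:300,0:780][:, 90:780],ss[:320]])[:,:,::-1])
E
```

```text
cap [0.4904 0.397  0.066 ] base [0.4929 0.3957 0.    ]
[200 203  20  15 188] [210.516  210.4521]
[252 167  15  23 272] [258.8309 177.7353]
[0.9823 0.1875 0.    ] [array([0.5807, 0.1488, 0.008 ]), array([ 0.6127, -0.0187,  0.008 ]), array([0.5964, 0.065 , 0.008 ])]
C [0.5807 0.1488 0.012 ] yaw 10.807723298630732
```

View pics/ov.png

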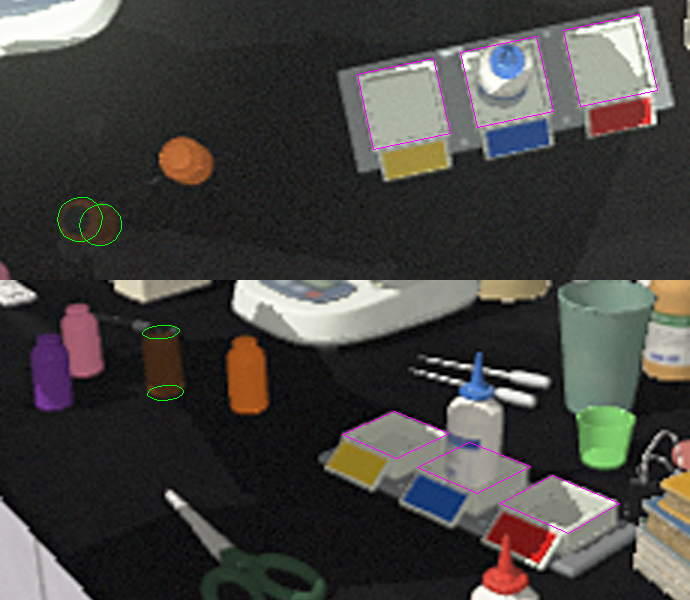

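The overlay fits: the rims match in both views (pocket centre about (0.581, 0.149), yaw 10.8°), and the bottle ellipses sit on the brown bottle at (0.492, 0.396). Next I'll check the neighbours' bearings to choose the grasp yaw.

```bash
python3 - <<'E'
from h import *
np.set_printoptions(precision=4,suppress=True)
c,s=np.load('cams.npy',allow_pickle=True)
B=np.array([.492,.396])
for n,u,v in(('or',276,181),('pink',65,298),('pur',137,367)):
    p=ray(c,150+u/3-.33,130+v/3-.33,.033)[:2]-B; print(n,p,np.hypot(*p),np.degrees(np.arctan2(p[1],p[0])))
o=ctrl.observe();R=o['ee_rot'];d=np.array([.492,.396,.20])-o['eef_pos'];print(o['eef_pos'],R.T@d/.025)
E
```

```text
or [ 0.0459 -0.0754] 0.08828790206281216 -58.70409838932429
pink [-0.0426  0.0894] 0.0990719097707724 115.49044211562436
pur [-0.0973  0.0328] 0.10267861601667937 161.353379615793
[0.1915 0.5154 0.2309] [-0.2899 12.9298  1.2376]
```

Call:
servo_tool(moves=[{"ty": 1}, {"ty": 1}, {"ty": 1}, {"ty": 1}, {"ty": 1}, {"ty": 1}, {"ty": 1}, {"ty": 1}], fingers=1)

```text
validation failed for argument at $.mo...
```

Call:
servo_tool(moves=[{"ty": 1}, {"ty": 1}, {"ty": 1}, {"ty": 1}, {"ty": 0.93, "tx": -0.29}, {"twist": 1}, {"twist": 1}, {"twist": 1}])

```text
validation failed for argument at $.mo...
```

Call:
servo_tool(moves=[{"twist": 1}, {"twist": 1}, {"twist": 1}, {"twist": 1}, {"twist": 1}, {"twist": 1}, {"twist": 1}, {}])

```text
validation failed for argument at $.mo...
```

```bash
python3 - <<'E'
from h import *
np.set_printoptions(precision=4,suppress=True)
o=ctrl.observe();R=o['ee_rot'];d=np.array([.492,.396,.027])-o['eef_pos'];print(o['t'],o['eef_pos'],R,R.T@d/.025)
c=cam('side');save(c,'s1.png');cv2.imwrite('pics/s1.png',cv2.resize(c['image'][60:220,170:390],None,fx=2.5,fy=2.5)[:,:,::-1])
E
```

```text
0.2 [0.1915 0.5154 0.2309] [[ 0.3484  0.9374 -0.0003]
 [ 0.9374 -0.3484 -0.0006]
 [-0.0007 -0.     -1.    ]] [-0.2851 12.93    8.1576]
```

View pics/s1.png

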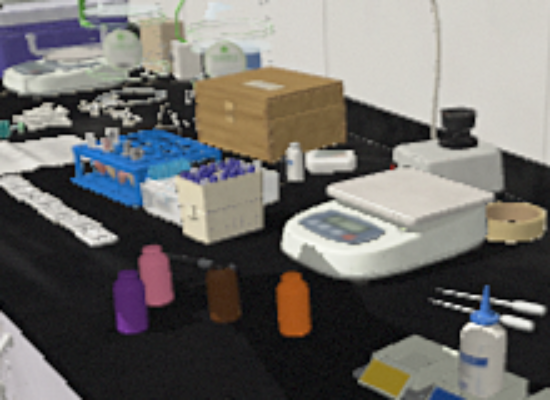

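The move calls were refused at validation and the arm hasn't moved; the picture shows the scene unchanged. I'll try one row with every field filled in.

Call:
servo_tool(moves=[{"tx": 0.0, "ty": 1.0, "tz": 0.0, "twist": 0.0}], fingers=1.0)

```text
t: 0.35
eef_pos: [0.2137, 0.5073, 0.2312]
ee_rot: [[0.346, 0.938, -0.0], [0.938, -0.346, -0.0], [-0.0, -0.0, -1.0]]
force: [0.7, 0.2, 0.4]
gripper_width: 0.0855
```

All four fields are needed in each row.

Call:
servo_tool(moves=[{"tx": 0, "ty": 1, "tz": 0, "twist": 0}, {"tx": 0, "ty": 1, "tz": 0, "twist": 0}, {"tx": 0, "ty": 1, "tz": 0, "twist": 0}, {"tx": 0, "ty": 1, "tz": 0, "twist": 0}, {"tx": 0, "ty": 1, "tz": 0, "twist": 0}, {"tx": 0, "ty": 1, "tz": 0, "twist": 0}, {"tx": 0, "ty": 1, "tz": 0, "twist": 0}, {"tx": 0, "ty": 1, "tz": 0, "twist": 0}])

```text
t: 1.15
eef_pos: [0.4034, 0.4367, 0.2312]
ee_rot: [[0.348, 0.937, -0.0], [0.937, -0.348, -0.0], [-0.0, -0.0, -1.0]]
force: [-0.5, -0.4, -0.2]
gripper_width: 0.0858
```

Call:
servo_tool(moves=[{"tx": 0, "ty": 1, "tz": 0, "twist": 0}, {"tx": 0, "ty": 1, "tz": 0, "twist": 0}, {"tx": 0, "ty": 1, "tz": 0, "twist": 0}, {"tx": -0.29, "ty": 0.93, "tz": 0, "twist": 0}, {"tx": 0, "ty": 0, "tz": 0, "twist": 1}, {"tx": 0, "ty": 0, "tz": 0, "twist": 1}, {"tx": 0, "ty": 0, "tz": 0, "twist": 1}, {"tx": 0, "ty": 0, "tz": 0, "twist": 1}])

```text
t: 1.95
eef_pos: [0.4921, 0.3961, 0.2311]
ee_rot: [[0.596, 0.803, -0.0], [0.803, -0.596, -0.0], [-0.0, -0.0, -1.0]]
force: [-0.7, -0.1, -0.3]
gripper_width: 0.085
```

Call:
servo_tool(moves=[{"tx": 0, "ty": 0, "tz": 0.5, "twist": 1}, {"tx": 0, "ty": 0, "tz": 0.5, "twist": 1}, {"tx": 0, "ty": 0, "tz": 0.5, "twist": 1}, {"tx": 0, "ty": 0, "tz": 0.5, "twist": 1}, {"tx": 0, "ty": 0, "tz": 0.5, "twist": 1}, {"tx": 0, "ty": 0, "tz": 0.5, "twist": 1}, {"tx": 0, "ty": 0, "tz": 0, "twist": 0}, {"tx": 0, "ty": 0, "tz": 0, "twist": 0}])

```text
t: 2.75
eef_pos: [0.4921, 0.3962, 0.1565]
ee_rot: [[0.868, 0.496, -0.0], [0.496, -0.868, -0.0], [-0.0, 0.0, -1.0]]
force: [-0.3, -0.3, 0.4]
gripper_width: 0.0852
```

```bash
python3 - <<'E'
from h import *
np.set_printoptions(precision=4,suppress=True)
o=ctrl.observe();R=o['ee_rot'];d=np.array([.492,.396,.027])-o['eef_pos'];print(o['t'],o['eef_pos'],R,R.T@d/.025)
c=cam('side');cv2.imwrite('pics/s2.png',cv2.resize(c['image'][60:220,170:390],None,fx=2.5,fy=2.5)[:,:,::-1])
E
```

```text
2.75 [0.4921 0.3962 0.1565] [[ 0.8684  0.4959 -0.0001]
 [ 0.4959 -0.8684 -0.0001]
 [-0.0001  0.     -1.    ]] [-0.0076  0.0036  5.1811]
```

View pics/s2.png

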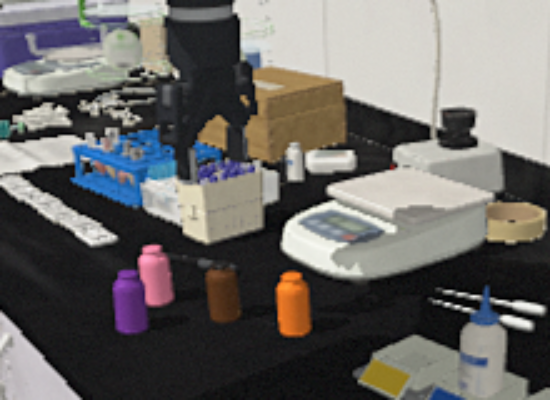

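```bash
python3 - <<'E'
from h import *
c,s=np.load('cams.npy',allow_pickle=True)
R=ctrl.observe()['ee_rot']
for z in(.0,.061,.1565,.17): 
  for k in(-.043,0,.043): print(z,k,(proj(s,np.array([.492,.396,z])+R[:,0]*k)-[170,60])*2.5)
E
```

```text
0.0 -0.043 [202.85488533 332.27485871]
0.0 0 [224.77223754 317.76847506]
0.0 0.043 [245.52350573 304.03388456]
0.061 -0.043 [198.21721265 280.62174425]
0.061 0 [220.74388245 267.24031818]
0.061 0.043 [242.04652625 254.58599529]
0.1565 -0.043 [190.52176282 194.91195433]
0.1565 0 [214.07041669 183.53421058]
0.1565 0.043 [236.29537953 172.79602005]
0.17 -0.043 [189.388313   182.28790404]
0.17 0 [213.08864278 171.21969884]
0.17 0.043 [235.45022831 160.77669574]
```

The gripper sits over the bottle as predicted. Descend and grip.

Call:
servo_tool(moves=[{"tx": 0, "ty": 0, "tz": 1, "twist": 0}, {"tx": 0, "ty": 0, "tz": 1, "twist": 0}, {"tx": 0, "ty": 0, "tz": 1, "twist": 0}, {"tx": 0, "ty": 0, "tz": 1, "twist": 0}, {"tx": 0, "ty": 0, "tz": 0.7, "twist": 0}, {"tx": 0, "ty": 0, "tz": 0.48, "twist": 0}, {"tx": 0, "ty": 0, "tz": 0, "twist": 0}])

```text
t: 3.5
eef_pos: [0.4917, 0.3959, 0.0259]
ee_rot: [[0.869, 0.495, -0.001], [0.495, -0.869, -0.001], [-0.002, 0.0, -1.0]]
force: [-0.2, -0.8, -0.4]
gripper_width: 0.0852
```

Call:
servo_tool(moves=[{"tx": 0, "ty": 0, "tz": 0, "twist": 0}, {"tx": 0, "ty": 0, "tz": 0, "twist": 0}, {"tx": 0, "ty": 0, "tz": 0, "twist": 0}, {"tx": 0, "ty": 0, "tz": 0, "twist": 0}, {"tx": 0, "ty": 0, "tz": 0, "twist": 0}, {"tx": 0, "ty": 0, "tz": 0, "twist": 0}, {"tx": 0, "ty": 0, "tz": 0, "twist": 0}, {"tx": 0, "ty": 0, "tz": 0, "twist": 0}], fingers=0)

```text
t: 4.3
eef_pos: [0.4926, 0.3965, 0.0279]
ee_rot: [[0.869, 0.494, 0.002], [0.494, -0.869, 0.001], [0.002, -0.0, -1.0]]
force: [-0.0, -0.1, 5.7]
gripper_width: 0.0323
```

Call:
servo_tool(moves=[{"tx": 0, "ty": 0, "tz": -0.3, "twist": 0}, {"tx": 0, "ty": 0, "tz": -0.5, "twist": 0}, {"tx": 0, "ty": 0, "tz": -0.7, "twist": 0.94}, {"tx": 0, "ty": 0, "tz": -0.7, "twist": 0.94}, {"tx": 0, "ty": 0, "tz": -0.7, "twist": 0.94}, {"tx": 0, "ty": 0, "tz": -0.7, "twist": 0.94}, {"tx": 0, "ty": 0, "tz": -0.4, "twist": 0.94}, {"tx": 0, "ty": 0, "tz": 0, "twist": 0}])

```text
t: 5.1
eef_pos: [0.4926, 0.3966, 0.1294]
ee_rot: [[0.982, 0.187, 0.003], [0.187, -0.982, 0.002], [0.003, -0.001, -1.0]]
force: [0.2, 0.7, -0.9]
gripper_width: 0.032
```

```bash
python3 - <<'E'
from h import *
np.set_printoptions(precision=4,suppress=True)
o=ctrl.observe();R=o['ee_rot'];d=np.array([.5805,.149,.1])-o['eef_pos'];print(o['t'],o['eef_pos'],R,o['force'],o['gripper_width'],R.T@d/.025)
c=cam('side');cv2.imwrite('pics/s3.png',cv2.resize(c['image'][60:220,170:390],None,fx=2.5,fy=2.5)[:,:,::-1])
E
```

```text
5.1 [0.4926 0.3966 0.1294] [[ 0.9824  0.1866  0.0028]
 [ 0.1866 -0.9824  0.002 ]
 [ 0.0031 -0.0014 -1.    ]] [ 0.2376  0.7254 -0.8918] 0.03202686702655835 [ 1.6011 10.3868  1.1655]
```

View pics/s3.png

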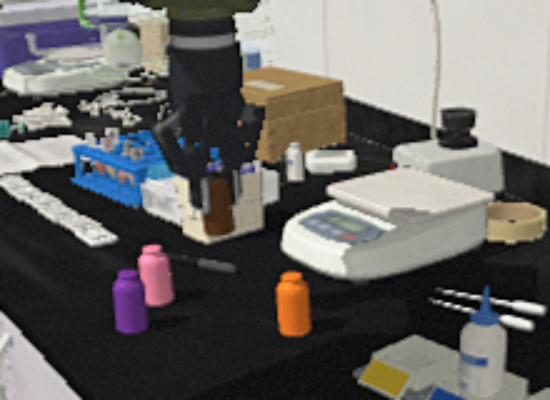

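The bottle is lifted, upright, at crop (218,200), and the neighbours are undisturbed. Carry it over the pocket.

Call:
servo_tool(moves=[{"tx": 0.1, "ty": 0.5, "tz": 0, "twist": 0}, {"tx": 0.15, "ty": 0.9, "tz": 0, "twist": 0}, {"tx": 0.15, "ty": 1, "tz": 0, "twist": 0}, {"tx": 0.15, "ty": 1, "tz": 0, "twist": 0}, {"tx": 0.15, "ty": 1, "tz": 0, "twist": 0}, {"tx": 0.15, "ty": 1, "tz": 0, "twist": 0}, {"tx": 0.15, "ty": 1, "tz": 0, "twist": 0}, {"tx": 0.15, "ty": 1, "tz": 0, "twist": 0}])

```text
t: 5.95
eef_pos: [0.5551, 0.2178, 0.1261]
ee_rot: [[0.982, 0.189, -0.001], [0.189, -0.982, -0.001], [-0.001, 0.0, -1.0]]
force: [0.6, 0.5, -0.8]
gripper_width: 0.0322
```

Call:
servo_tool(moves=[{"tx": 0.15, "ty": 1, "tz": 0, "twist": 0}, {"tx": 0.15, "ty": 1, "tz": 0, "twist": 0}, {"tx": 0.15, "ty": 0.6, "tz": 0, "twist": 0}, {"tx": 0, "ty": 0.39, "tz": 0, "twist": 0}, {"tx": 0, "ty": 0, "tz": 0.5, "twist": 0}, {"tx": 0, "ty": 0, "tz": 0.5, "twist": 0}, {"tx": 0, "ty": 0, "tz": 0, "twist": 0}])

```text
t: 6.65
eef_pos: [0.5786, 0.1491, 0.099]
ee_rot: [[0.982, 0.189, -0.004], [0.189, -0.982, -0.001], [-0.004, -0.0, -1.0]]
force: [-0.3, 0.3, -1.3]
gripper_width: 0.0316
```

```bash
python3 - <<'E'
from h import *
np.set_printoptions(precision=4,suppress=True)
o=ctrl.observe();R=o['ee_rot'];d=np.array([.5805,.149,.040])-o['eef_pos'];print(o['t'],o['eef_pos'],R,o['force'],o['gripper_width'],R.T@d/.025)
c=cam('side');t=cam('top')
im=c['image'].copy()
p=o['eef_pos']
for z in(p[2]-.028,p[2]+.033):
    q=np.array([proj(c,[p[0]+.017*np.cos(a),p[1]+.017*np.sin(a),z]) for a in np.arange(0,6.28,.3)]).round().astype(int)
    cv2.polylines(im,[q],True,(0,255,0),1)
cv2.imwrite('pics/s4.png',np.hstack([cv2.resize(im[120:270,280:430],None,fx=2.6,fy=2.6),cv2.resize(t['image'][120:270,270:420],None,fx=2.6,fy=2.6)])[:,:,::-1])
E
```

```text
6.65 [0.5786 0.1491 0.099 ] [[ 0.982   0.1887 -0.0041]
 [ 0.1887 -0.982  -0.0007]
 [-0.0042 -0.0001 -1.    ]] [-0.3489  0.2571 -1.2991] 0.03163523358303967 [0.0828 0.0189 2.3585]
```

View pics/s4.png

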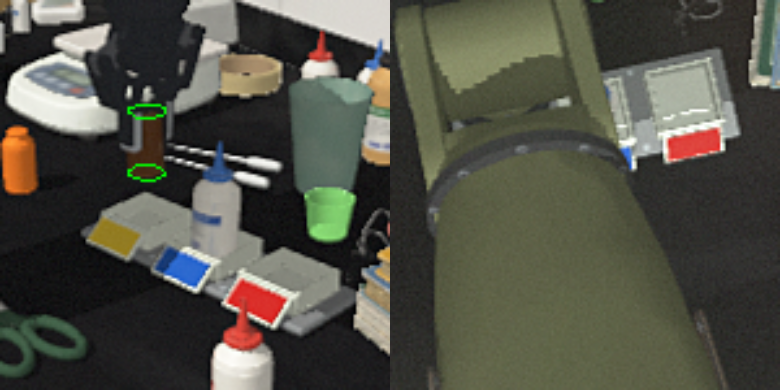

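The bottle hangs upright over the yellow pocket, and its predicted ellipses match. Lower it, slowly at the end.

Call:
servo_tool(moves=[{"tx": 0.06, "ty": 0, "tz": 0.4, "twist": 0}, {"tx": 0, "ty": 0, "tz": 0.5, "twist": 0}, {"tx": 0, "ty": 0, "tz": 0.5, "twist": 0}, {"tx": 0, "ty": 0, "tz": 0.4, "twist": 0}, {"tx": 0, "ty": 0, "tz": 0.2, "twist": 0}, {"tx": 0, "ty": 0, "tz": 0.1, "twist": 0}, {"tx": 0, "ty": 0, "tz": 0, "twist": 0}, {"tx": 0, "ty": 0, "tz": 0, "twist": 0}])

```text
t: 7.55
eef_pos: [0.5818, 0.1488, 0.0497]
ee_rot: [[0.982, 0.188, 0.001], [0.188, -0.982, 0.0], [0.001, 0.0, -1.0]]
force: [0.5, -0.6, -0.5]
gripper_width: 0.0317
```

Call:
servo_tool(moves=[{"tx": 0, "ty": 0, "tz": 0.12, "twist": 0}, {"tx": 0, "ty": 0, "tz": 0.1, "twist": 0}, {"tx": 0, "ty": 0, "tz": 0.06, "twist": 0}, {"tx": 0, "ty": 0, "tz": 0, "twist": 0}, {"tx": 0, "ty": 0, "tz": 0, "twist": 0}])

```text
t: 8.05
eef_pos: [0.5816, 0.1488, 0.0423]
ee_rot: [[0.982, 0.188, 0.0], [0.188, -0.982, 0.0], [0.0, -0.0, -1.0]]
force: [-0.5, -0.2, -1.2]
gripper_width: 0.0319
```

Call:
servo_tool(moves=[{"tx": 0, "ty": 0, "tz": 0.06, "twist": 0}, {"tx": 0, "ty": 0, "tz": 0, "twist": 0}])

```text
t: 8.25
eef_pos: [0.5815, 0.1488, 0.0406]
ee_rot: [[0.982, 0.188, -0.0], [0.188, -0.982, -0.0], [-0.0, 0.0, -1.0]]
force: [-0.7, -1.1, -1.5]
gripper_width: 0.0316
```

Call:
servo_tool(moves=[{"tx": 0, "ty": 0, "tz": 0.06, "twist": 0}, {"tx": 0, "ty": 0, "tz": 0, "twist": 0}])

```text
t: 8.45
eef_pos: [0.5818, 0.1489, 0.0399]
ee_rot: [[0.982, 0.188, 0.001], [0.188, -0.982, 0.0], [0.001, -0.0, -1.0]]
force: [-1.4, -0.4, 5.7]
gripper_width: 0.0318
```

The bottle touched down at the expected height with 5.7 N. Release it.

Call:
servo_tool(moves=[{"tx": 0, "ty": 0, "tz": 0, "twist": 0}, {"tx": 0, "ty": 0, "tz": 0, "twist": 0}, {"tx": 0, "ty": 0, "tz": 0, "twist": 0}, {"tx": 0, "ty": 0, "tz": 0, "twist": 0}, {"tx": 0, "ty": 0, "tz": 0, "twist": 0}, {"tx": 0, "ty": 0, "tz": 0, "twist": 0}, {"tx": 0, "ty": 0, "tz": 0, "twist": 0}], fingers=0.8)

```text
t: 9.15
eef_pos: [0.5816, 0.1488, 0.0393]
ee_rot: [[0.982, 0.188, 0.0], [0.188, -0.982, 0.0], [0.0, -0.0, -1.0]]
force: [0.1, 0.0, -0.7]
gripper_width: 0.0685
```

Call:
servo_tool(moves=[{"tx": 0, "ty": 0, "tz": -0.3, "twist": 0}, {"tx": 0, "ty": 0, "tz": -0.6, "twist": 0}, {"tx": 0, "ty": 0, "tz": -1, "twist": 0}, {"tx": 0, "ty": 0, "tz": -1, "twist": 0}, {"tx": 0, "ty": 0, "tz": -1, "twist": 0}, {"tx": 0, "ty": 0, "tz": -1, "twist": 0}, {"tx": 0, "ty": 0, "tz": -1, "twist": 0}, {"tx": 0, "ty": 0, "tz": 0, "twist": 0}])

```text
t: 9.95
eef_pos: [0.5828, 0.1491, 0.192]
ee_rot: [[0.982, 0.188, 0.007], [0.188, -0.982, 0.001], [0.007, 0.0, -1.0]]
force: [0.8, -0.4, -0.1]
gripper_width: 0.068
```

Call:
servo_tool(moves=[{"tx": 0, "ty": -1, "tz": 0, "twist": 0}, {"tx": 0, "ty": -1, "tz": 0, "twist": 0}, {"tx": 0, "ty": -1, "tz": 0, "twist": 0}, {"tx": 0, "ty": -1, "tz": 0, "twist": 0}, {"tx": 0, "ty": -1, "tz": 0, "twist": 0}, {"tx": 0, "ty": -1, "tz": 0, "twist": 0}, {"tx": 0, "ty": -1, "tz": 0, "twist": 0}, {"tx": 0, "ty": 0, "tz": 0, "twist": 0}])

```text
t: 10.75
eef_pos: [0.5477, 0.3231, 0.1871]
ee_rot: [[0.982, 0.19, 0.0], [0.19, -0.982, 0.0], [0.0, -0.0, -1.0]]
force: [-0.9, 0.1, 0.5]
gripper_width: 0.0681
```

```bash
python3 - <<'E'
from h import *
c=cam('side');t=cam('top')
cv2.imwrite('pics/s5.png',np.hstack([cv2.resize(c['image'][120:310,280:430],None,fx=2.6,fy=2.6),cv2.resize(t['image'][100:290,300:450],None,fx=2.6,fy=2.6)])[:,:,::-1])
E
```

```text
(no output)
```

View pics/s5.png

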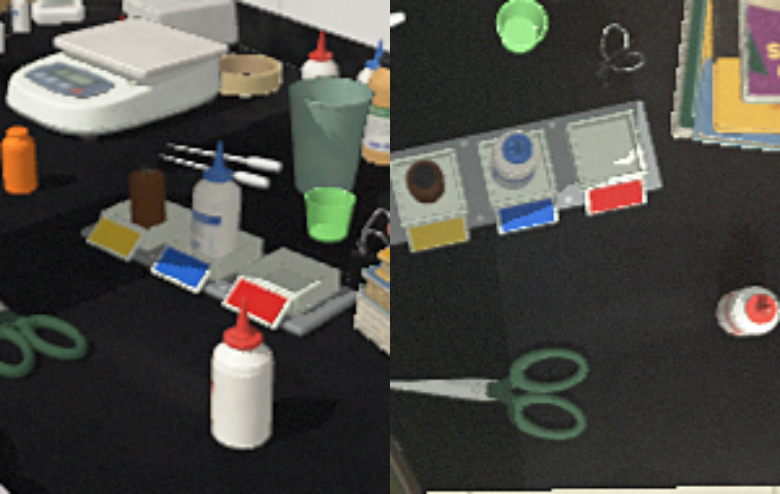

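The bottle stands upright and centred in the yellow pocket, at side crop (148,198) and top crop (425,180). The red and blue bottles are where they were, and the arm is clear.

```bash
python3 -c "
from workcell import ctrl
print(ctrl.job_done())"
```

```text
the job is handed in; nothing more can be done
None
```

The brown bottle is back in the yellow-labelled pocket, upright and released, and the job is handed in. It took about 11 s of robot time.

- **What I did:** I gripped the bottle about 46 mm above its underside, carried it over the stand and lowered it slowly. It touched the pocket floor with about 6 N at the expected height (TCP z 0.040 m). I then opened the fingers, lifted straight up and moved clear.
- **Last checks:** The final side and top pictures show the bottle upright and centred in the pocket. The red-nozzled and blue-nozzled bottles look unmoved, by eye; I didn't measure them again. The wrist force was near zero and the arm was clear of everything.
- **What failed:** My first three move calls were refused because each row needs all four fields; nothing moved. The gripper read 32 mm on the 34 mm body, but the grip held. No checks failed or disagreed otherwise.

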